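# Put the slide tray away and latch the cabinet

## Robot

A 6-joint arm with a two-finger parallel gripper is mounted at the origin on the work surface. World frame = base frame: x ahead of the robot, y to its left, z up, the work surface at z = 0. Lengths are in m, angles in rad, forces in N, time in s.
With the tool pointing down it reaches from about 0.225 to 0.875 m from the base axis. Payload 3.4 kg.
Tool frame: the origin (TCP) lies at the very end of the fingers, on their centre line; the grasp point (between the pads) lies 19 mm behind it (manip.grasp_offset is the distance from the TCP to the grasp point, in m); x points along the fingers, y is the direction in which the jaws open and shut, and the axes are right-handed (so a half turn about x gives the same grasp; the last joint's range is limited). The gripper opens to 85 mm and grips with 20 to 120 N. Pads are 22 mm wide; open, the fingers measure 114 mm over their backs; the gripper's body (76 mm by 85 mm) begins 54 mm behind the grasp point. The pads swing forward as they close: fully open they stand 13 mm farther back than shut.
Start: joints at [-1.299, 0.276, 1.505, -0, 1.361, -0.121], TCP at [0.22, -0.531, 0.204] pointing down, gripper open.
Joint ranges: [-2.89, 2.89], [-0.75, 2.08], [0.22, 2.7], [-1.18, 4.32], [0.11, 2.71], [-2.7, 2.7]. Speed limits (rad/s): [2.57, 2.57, 3.14, 3.14, 3.14, 3.14].

## Interface

Orientations are given as a unit quaternion [w, x, y, z].
In Python, from rig import manip gives the robot as it stands.
- The arm moves only by the tool step_arm, never from a script. Its argument "increments" is a list of rows, each an object with "grip": the opening, from 0 (shut) to 1 (fully open); "delta_pos": the shift along the world's x, y, z in m, a list of three; "twist": the turn about the world's z in degrees. A call has 1 to 10 rows; each row shifts and turns the commanded pose from where the row before left it; what a row does not reach is not made up. A row lasts 1/12 s, in which the tool goes at most 41.7 mm and 7.16 degrees, less where a joint would pass 70% of its speed; a pose out of reach is approached as far as the arm can. A call with a gripper value outside its range is refused whole. The fingers move at their own pace and stop on an object; "force" is the grip in N (left out, the last holds). Time passes only in rows, so rows that do not move let the fingers close. It gives the time, the measured TCP pose, the force and the opening at its end, in the units of the state.
- manip.get_state(): the state, without advancing time (a new reading comes with each control period).
- manip.get_image(name): name is "scene" or "top"; returns a dict with "img" (384x512x3 uint8, red, green, blue), "fx", "fy", "cx", "cy" (pixels), "rvec" (rotation vector, rad) and "tvec" (3), from world to camera coordinates, as OpenCV has them. Camera axes: x right, y down, z forward; pixel columns grow to the right and rows downward; lengths in m; the calibration is good to about 2 mm. A picture is of the moment at which its call begins. There is no depth.
- manip.sign_off(): hands the job in, once; it reports no verdict.
The state is a dict: "clock": time; "qpos": joint angles; "qd": joint speeds; "effort": joint torques, N m; "position": TCP position; "ee_rot": TCP orientation; "contact_force": force on the tool from outside, world axes, zero at the start; "moment": the same for the moment, N m; "width": finger opening in m.
Only numpy, scipy, OpenCV 4.12 (cv2) and the standard library are available. Lean on these libraries where they do the work, as an engineer would, in place of code of your own. Each camera call takes 0.05 s, during which the arm holds its last target. There are 200 camera calls.

## Task

Put the slide tray away: slide it fully home against the back of the low grey cabinet, then swing the cabinet's door shut and press it until its spring latch snaps in, so that the door stays shut by itself. Be gentle: never press on the tray or the door with more than 25 N, do not slam the door, and leave everything else where it stands.

Things in the scene. Friction and masses are not known exactly. Their poses are not given: they have to be found in the camera images.
- cabinet: Low grey slide cabinet fixed to the bench, 220 deep x 200 wide x 95 high (mm), walls 10, floor 8 thick. Origin: centre of its underside; +x points from the open front to the back, +y to the door's hinge side, z up. Its front edges are at x = -110; the roof covers only x > -70, so the front 40 mm are open from above.
- hinge (a point): Point on the door's vertical hinge axis at bench height, at (-118, +95, 0) mm in the cabinet's frame; axes as the cabinet's. The axis lies in the mid-plane of the 12 mm thick panel, which reaches from 3 to 175 mm off the axis and from 9 to 97 mm above the bench. At door angle a it runs along (-sin a, -cos a) in the cabinet's x, y; its outer face looks along (-cos a, +sin a).
- door (a joint): Door angle (rad): 0 = nominally shut, growing as it swings towards the robot, up to 1.6; starts 1.2 to 1.4 and stays where left. Below about 0.17 a sprung push-off pin (1.5 to 4.5 N near the free edge), then the tongue riding over the strike resist it. Caught, it stays between -0.075 and 0.075 by itself; not caught, the pin pushes it back to 0.12 or more once let go.
- push_plate (a point): Middle of the 70 x 70 mm steel push plate on the door's outer face, 145 mm from the hinge axis, 60 mm above the bench; axes: -x out of the outer face, z up. Pressed here slowly, the force climbs to 9 to 13 N, falls by several N as the tip of the tongue crosses the strike, about 5 mm farther the tongue snaps in, and about 2 mm beyond that the rubber stop pad makes the force climb again steeply.
- strike (a point): Nominal place of the 6 mm vertical strike roller on the latch keeper at the right wall, (-126, -87.5, 75) mm in the cabinet's frame. The keeper, with roller and rubber stop pad, is screwed up to 11 mm farther in or out (cabinet x); that is not measured, so the catch must be felt. The door's steel tongue (16 high, 12 mm out of the free edge, slope leading, flat back) rides over this roller.
- tray_front (a point): Middle of the outer face of the slide tray's upright front panel (112 wide, from 8 to 72 mm above the bench, 6 thick; this point at 40). Loose aluminium tray, 190 long, 250 to 490 g, lying between side rails (3 mm play each side) and sticking out of the cabinet. Fully home its back touches the back wall and this point is at x = -90, y = 0 mm in the cabinet's frame. Axes as cabinet's.
- dish: Bystander, not to be moved: shallow glass culture dish, 90 across, 16 high, on the roof of the cabinet (mm). Origin: centre of its underside.
- reagent: Bystander, not to be moved: amber reagent bottle with a blue cap, 52 across, 130 high, beside the cabinet (mm). Origin: centre of its underside.
- beaker: Bystander, not to be moved: glass beaker, 64 across, 85 high, beside the cabinet (mm). Origin: centre of its underside.
- pump: Bystander, not to be moved: white square pump bottle, 95 wide, 180 high, left of the cabinet (mm). Origin: centre of its underside.
- tuberack: Bystander, not to be moved: blue rack of capped tubes, 60 x 150, 87 high, right of the cabinet (mm). Origin: centre of its underside.
- pipette: Bystander, not to be moved: white and blue hand pipette, 200 long, lying in front and to the right (mm). Origin: centre of its underside (the thick half's middle).
- slidebox: Bystander, not to be moved: small carton, 90 x 75 x 34 high, left of the cabinet (mm). Origin: centre of its underside.
Things that resemble listed ones, but are neither listed nor needed, are in the scene too. What is shaped like the part that bears tray_front but orange or red is not meant.

How it is judged:
By the outcome, as a careful person would: the job done as asked, in the order asked, and still so for the second after the job is handed in, with the robot touching nothing.
It also fails if it takes over 72 s, if anything falls off the work surface, if the arm or the gripper's body presses on something with over 40 N, if the wrist force passes 120 N, or if a joint passes its speed limit or range.

## Working session

There is one attempt and no reset: what is moved stays moved. The work goes in short steps, Python scripts to look and compute and a tool call to move; the robot and the scene stay as the last step left them, time stands still between calls to the robot, and variables do not carry over. Pictures are saved under pics/ and viewed, about 8 in all and at most 12, crops included, and the job is handed in when it is done.

Besides the shell and the picture viewer there is one more tool, called after "Request:" by a JSON object that holds its "api" and its "payload". step_arm: Moves the arm, as the interface text tells. Its arguments: {"type":"object","properties":{"increments":{"type":"array"},"force":{"type":"number"}},"required":["increments"]}

```bash
mkdir -p pics; cat > h.py <<'E'
import numpy as np, cv2
from rig import manip
def cam(n):
    d=manip.get_image(n); K=np.array([[d['fx'],0,d['cx']],[0,d['fy'],d['cy']],[0,0,1.]])
    return d['img'],K,cv2.Rodrigues(np.array(d['rvec'],float))[0],np.array(d['tvec'],float)
def back(K,R,t,uv,z):
    r=R.T@np.linalg.inv(K)@[uv[0],uv[1],1]; c=-R.T@t
    return c+r*(z-c[2])/r[2]
def proj(K,R,t,P):
    return cv2.projectPoints(np.array(P,float).reshape(-1,3),cv2.Rodrigues(R)[0],t,K,None)[0].reshape(-1,2)
E
python3 - <<'E'
from h import *
for n in('scene','top'):
    i,K,R,t=cam(n); cv2.imwrite(f'pics/{n}0.png',cv2.resize(i[...,::-1],(800,600),interpolation=cv2.INTER_CUBIC))
    np.savez(f'{n}0.npz',i=i,K=K,R=R,t=t); print(n,K[0,0],-R.T@t,R[2])
print(manip.get_state())
E
```

```text
scene 403.437721821592 [1.18402085 0.49462654 0.7890156 ] [-0.51069762 -0.52563277 -0.68036617]
top 437.38847324634514 [ 0.41896022 -0.08184746  1.18413286] [ 0.19820437 -0.00161271 -0.98015939]
{'clock': 0.1, 'qpos': array([-1.29899825e+00,  2.76512858e-01,  1.50598225e+00, -1.34569465e-05,
        1.36069960e+00, -1.20980330e-01]), 'qd': array([-8.24531258e-04, -1.03797356e-03, -1.67918691e-03, -9.82681429e-07,
        4.21046307e-05, -2.40131244e-03]), 'effort': array([ 1.65435926e-03, -4.17699373e+01, -2.46402651e+01, -1.35877021e-04,
        5.73945974e-03, -2.75141254e-06]), 'position': array([ 0.21994943, -0.53072375,  0.2028467 ]), 'ee_rot': array([-0.13741368, -0.69346672, -0.13854258,  0.69356134]), 'contact_force': array([-0.15321831,  1.00541319,  0.18813028]), 'moment': array([-0.0081539 , -0.00740834, -0.02119746]), 'width': 0.08506560255360716}
```

View pics/scene0.png

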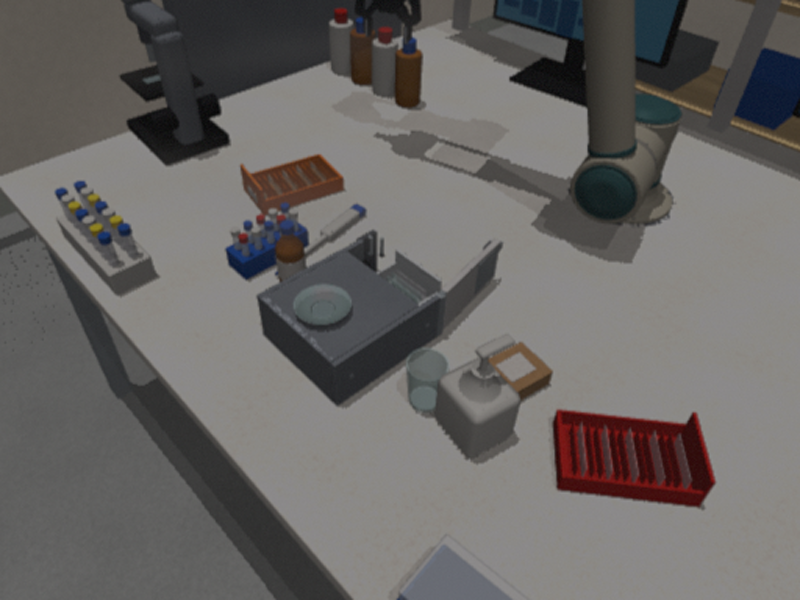

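View pics/top0.png

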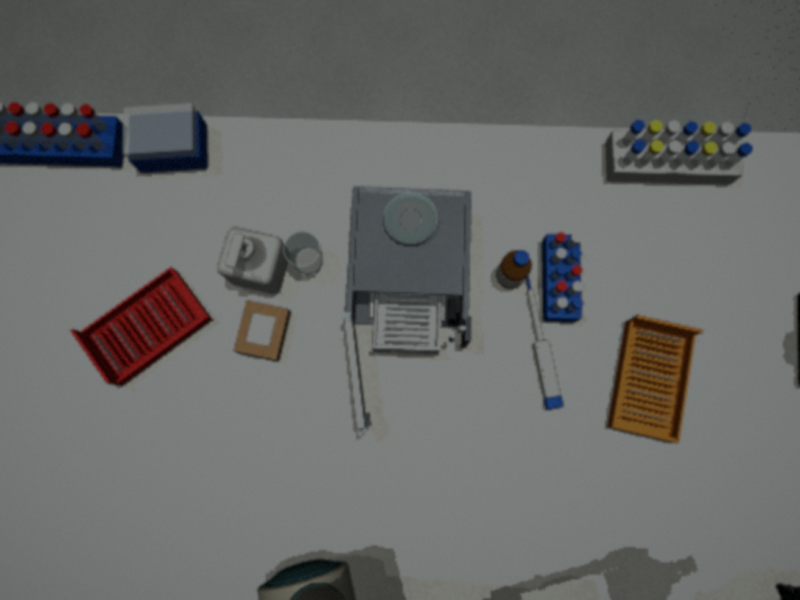

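Top view: the grey cabinet is at (345–470, 187–320), its aluminium tray's front edge at (405,350), and the door runs from (348,315) to (362,435). There are three tray-like things: red (140,325), orange (655,380) and the aluminium one inside the cabinet. Only the last fits, being uncoloured and between the rails. I'll confirm it in a crop.

```bash
python3 - <<'E'
import numpy as np,cv2
d=np.load('top0.npz'); c=d['i'][110:290,205:325,::-1]
c=cv2.resize(cv2.convertScaleAbs(c,alpha=1.6),None,fx=3.3,fy=3.3,interpolation=cv2.INTER_CUBIC)
s=np.load('scene0.npz')['i'][140:260,160:330,::-1]
s=cv2.resize(cv2.convertScaleAbs(s,alpha=1.6),(390,275),interpolation=cv2.INTER_CUBIC)
o=np.zeros((594,790,3),np.uint8); o[:c.shape[0],:c.shape[1]]=c; o[:275,400:]=s
cv2.imwrite('pics/crop1.png',o)
E
```

```text
(no output)
```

View pics/crop1.png

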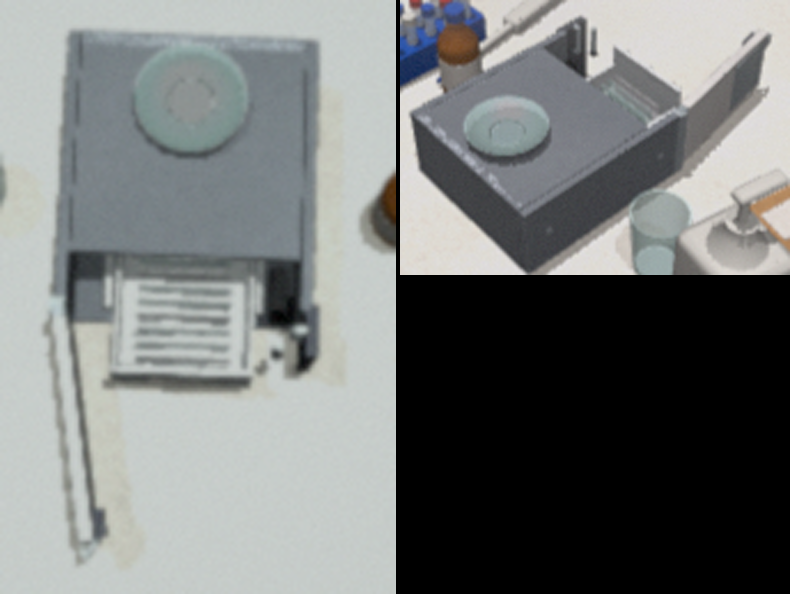

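The crop confirms the aluminium tray: its front panel spans crop (108,379)–(250,381), inside the cabinet. The door stands open to the left, and the keeper is at the right (300,340).

```bash
cat > a.py <<'E'
from h import *
from scipy.optimize import least_squares
d=np.load('top0.npz');K,R,t=d['K'],d['R'],d['t']
def f(u,z): return back(K,R,t,(205+(u[0]+.5)/3.3-.5,110+(u[1]+.5)/3.3-.5),z)
BL,BR,FL,FR=[f(u,.095) for u in((70,32),(318,42),(52,302),(319,310))]
print(BL,BR,FL,FR)
M=np.array([[.11,.1],[.11,-.1],[-.11,.1],[-.11,-.1]]);W=np.array([BL,BR,FL,FR])[:,:2]
def T(p,P): c,s=np.cos(p[2]),np.sin(p[2]); return P@np.array([[c,s],[-s,c]])+p[:2]
r=least_squares(lambda p:(T(p,M)-W).ravel(),[.6,0,0]);p=r.x;print('cab',p,r.fun*1000)
for n,u,z in(('trayL',(108,376),.072),('trayR',(250,378),.072),('free',(80,545),.097),('hinge',(58,312),.097)):
    w=f(u,z); c,s=np.cos(p[2]),np.sin(p[2]); q=np.array([[c,s],[-s,c]])@(w[:2]-p[:2]); print(n,w[:2],'cab frame mm',q*1000)
print('hinge w',T(p,np.array([[-.118,.095],[-.09,0]])))
np.save('cab.npy',p)
E
python3 a.py
```

```text
[0.83209909 0.01782307 0.095     ] [ 0.82971561 -0.17977298  0.095     ] [0.61344923 0.02193292 0.095     ] [ 0.6131613  -0.18275611  0.095     ]
cab [ 0.7221063  -0.08069327 -0.00443893] [ 0.45002566  0.99439289  1.94572386 -1.40759117 -0.89794834 -2.13889865
 -1.49780118  2.55209693]
trayL [ 0.56062619 -0.02192689] cab frame mm [-161.73937963   58.04900913]
trayR [ 0.56221994 -0.13194194] cab frame mm [-159.65729992  -51.95788113]
free [ 0.43119068 -0.00748551] cab frame mm [-291.23772365   71.91569354]
hinge [0.60547196 0.01680234] cab frame mm [-117.06596847   96.97692867]
hinge w [[ 0.60452916  0.01482958]
 [ 0.63210719 -0.08029377]]
```

Request:
{"api": "step_arm", "payload": {"increments": [{"grip": 0,"delta_pos": [0.01,0.016,0],"twist": -2.5},{"grip": 0,"delta_pos": [0.02,0.03,0],"twist": -2.5},{"grip": 0,"delta_pos": [0.02,0.03,0],"twist": -2.5},{"grip": 0,"delta_pos": [0.02,0.03,0],"twist": -2.5},{"grip": 0,"delta_pos": [0.02,0.03,0],"twist": -2.5},{"grip": 0,"delta_pos": [0.02,0.03,0],"twist": -2.5},{"grip": 0,"delta_pos": [0.02,0.03,0],"twist": -2.5},{"grip": 0,"delta_pos": [0.02,0.03,0],"twist": -2.5},{"grip": 0,"delta_pos": [0.02,0.03,0],"twist": -2.5},{"grip": 0,"delta_pos": [0.02,0.03,0],"twist": 0}]}}

```text
clock: 0.93
position: [0.4105, -0.2434, 0.2034]
ee_rot: [0.001, -0.707, 0.0, 0.707]
contact_force: [0.3, -0.7, -1.0]
width: 0.0001
```

Request:
{"api": "step_arm", "payload": {"increments": [{"grip": 0,"delta_pos": [0.02,0.03,0],"twist": 0},{"grip": 0,"delta_pos": [0.02,0.03,0],"twist": 0},{"grip": 0,"delta_pos": [0.02,0.03,0],"twist": 0},{"grip": 0,"delta_pos": [0.02,0.03,0],"twist": 0},{"grip": 0,"delta_pos": [0.01,0.03,0],"twist": 0},{"grip": 0,"delta_pos": [0,0.015,0],"twist": 0},{"grip": 0,"delta_pos": [0,0,0],"twist": 0},{"grip": 0,"delta_pos": [0,0,0],"twist": 0}]}}

```text
clock: 1.6
position: [0.4998, -0.0797, 0.2032]
ee_rot: [-0.001, -0.707, -0.001, 0.707]
contact_force: [0.0, 0.4, 0.4]
width: 0.0001
```

Request:
{"api": "step_arm", "payload": {"increments": [{"grip": 0,"delta_pos": [0,0,-0.03],"twist": 0},{"grip": 0,"delta_pos": [0,0,-0.03],"twist": 0},{"grip": 0,"delta_pos": [0,0,-0.03],"twist": 0},{"grip": 0,"delta_pos": [0,0,-0.03],"twist": 0},{"grip": 0,"delta_pos": [0,0,-0.03],"twist": 0},{"grip": 0,"delta_pos": [0,0,-0.015],"twist": 0},{"grip": 0,"delta_pos": [0,0,0],"twist": 0},{"grip": 0,"delta_pos": [0,0,0],"twist": 0}]}}

```text
clock: 2.27
position: [0.4995, -0.0814, 0.0381]
ee_rot: [0.001, -0.706, 0.001, 0.708]
contact_force: [-0.5, 0.4, 0.0]
width: 0.0
```

```bash
python3 - <<'E'
from h import *
i,K,R,t=cam('top'); c=i[110:290,205:325,::-1]
c=cv2.resize(cv2.convertScaleAbs(c,alpha=1.6),None,fx=3.3,fy=3.3,interpolation=cv2.INTER_CUBIC)
j,K,R,t=cam('scene'); s=cv2.resize(cv2.convertScaleAbs(j[120:260,160:360,::-1],alpha=1.6),(390,273),interpolation=cv2.INTER_CUBIC)
o=np.zeros((594,790,3),np.uint8); o[:c.shape[0],:c.shape[1]]=c; o[:273,400:]=s
cv2.imwrite('pics/crop2.png',o)
E
```

```text
(no output)
```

View pics/crop2.png

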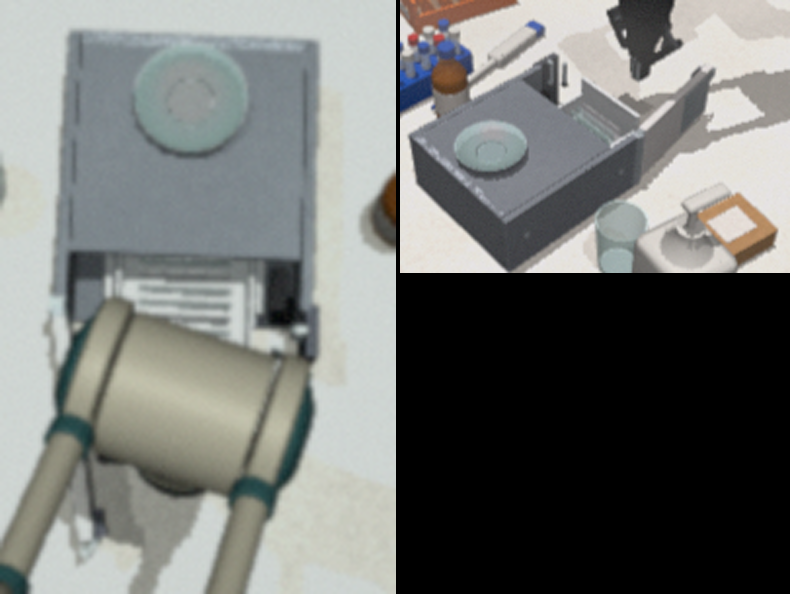

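The closed fingers stand just in front of the tray, clear of the door and keeper (scene crop (640,70)). Next I push it in.

Request:
{"api": "step_arm", "payload": {"increments": [{"grip": 0,"delta_pos": [0.01,0,0],"twist": 0},{"grip": 0,"delta_pos": [0.01,0,0],"twist": 0},{"grip": 0,"delta_pos": [0.01,0,0],"twist": 0},{"grip": 0,"delta_pos": [0.005,0,0],"twist": 0},{"grip": 0,"delta_pos": [0.005,0,0],"twist": 0},{"grip": 0,"delta_pos": [0.004,0,0],"twist": 0},{"grip": 0,"delta_pos": [0.004,0,0],"twist": 0},{"grip": 0,"delta_pos": [0.004,0,0],"twist": 0},{"grip": 0,"delta_pos": [0.004,0,0],"twist": 0},{"grip": 0,"delta_pos": [0.004,0,0],"twist": 0}]}}

```text
clock: 3.2
position: [0.5558, -0.0797, 0.0383]
ee_rot: [0.0, -0.704, -0.001, 0.71]
contact_force: [-8.2, -0.1, 6.8]
width: -0.0001
```

Request:
{"api": "step_arm", "payload": {"increments": [{"grip": 0,"delta_pos": [0.004,0,0],"twist": 0},{"grip": 0,"delta_pos": [0.004,0,0],"twist": 0},{"grip": 0,"delta_pos": [0.004,0,0],"twist": 0},{"grip": 0,"delta_pos": [0.004,0,0],"twist": 0},{"grip": 0,"delta_pos": [0.004,0,0],"twist": 0}]}}

```text
clock: 3.62
position: [0.5764, -0.0798, 0.0383]
ee_rot: [0.0, -0.704, -0.0, 0.71]
contact_force: [-6.7, -0.6, 5.2]
width: -0.0001
```

Request:
{"api": "step_arm", "payload": {"increments": [{"grip": 0,"delta_pos": [0.004,0,0],"twist": 0},{"grip": 0,"delta_pos": [0.004,0,0],"twist": 0},{"grip": 0,"delta_pos": [0.004,0,0],"twist": 0},{"grip": 0,"delta_pos": [0.004,0,0],"twist": 0},{"grip": 0,"delta_pos": [0.004,0,0],"twist": 0},{"grip": 0,"delta_pos": [0.004,0,0],"twist": 0},{"grip": 0,"delta_pos": [0.003,0,0],"twist": 0},{"grip": 0,"delta_pos": [0.003,0,0],"twist": 0},{"grip": 0,"delta_pos": [0.002,0,0],"twist": 0}]}}

```text
clock: 4.37
position: [0.6088, -0.0799, 0.0383]
ee_rot: [0.0, -0.705, -0.0, 0.71]
contact_force: [-7.0, -0.7, 4.1]
width: -0.0001
```

Request:
{"api": "step_arm", "payload": {"increments": [{"grip": 0,"delta_pos": [0.001,0,0],"twist": 0},{"grip": 0,"delta_pos": [0.001,0,0],"twist": 0},{"grip": 0,"delta_pos": [0.001,0,0],"twist": 0}]}}

```text
clock: 4.62
position: [0.6114, -0.0799, 0.0383]
ee_rot: [0.0, -0.704, -0.0, 0.71]
contact_force: [-6.8, -0.1, 5.0]
width: 0.0003
```

Request:
{"api": "step_arm", "payload": {"increments": [{"grip": 0,"delta_pos": [0.001,0,0],"twist": 0},{"grip": 0,"delta_pos": [0.001,0,0],"twist": 0},{"grip": 0,"delta_pos": [0.001,0,0],"twist": 0}]}}

```text
clock: 4.87
position: [0.6144, -0.0799, 0.0383]
ee_rot: [0.0, -0.705, -0.0, 0.71]
contact_force: [-6.1, -0.3, 4.3]
width: -0.0001
```

Request:
{"api": "step_arm", "payload": {"increments": [{"grip": 0,"delta_pos": [0.001,0,0],"twist": 0},{"grip": 0,"delta_pos": [0.001,0,0],"twist": 0},{"grip": 0,"delta_pos": [0.001,0,0],"twist": 0}]}}

```text
clock: 5.12
position: [0.6174, -0.0799, 0.0383]
ee_rot: [0.0, -0.705, -0.0, 0.71]
contact_force: [-6.2, 0.6, 4.8]
width: -0.0001
```

Request:
{"api": "step_arm", "payload": {"increments": [{"grip": 0,"delta_pos": [0.001,0,0],"twist": 0},{"grip": 0,"delta_pos": [0.001,0,0],"twist": 0}]}}

```text
clock: 5.28
position: [0.6194, -0.0799, 0.0383]
ee_rot: [0.0, -0.704, -0.0, 0.71]
contact_force: [-7.4, -0.3, 4.3]
width: 0.0003
```

Request:
{"api": "step_arm", "payload": {"increments": [{"grip": 0,"delta_pos": [0.001,0,0],"twist": 0},{"grip": 0,"delta_pos": [0.001,0,0],"twist": 0}]}}

```text
clock: 5.45
position: [0.6198, -0.0799, 0.0382]
ee_rot: [-0.0, -0.703, -0.0, 0.711]
contact_force: [-11.2, -0.0, 8.5]
width: 0.0001
```

Request:
{"api": "step_arm", "payload": {"increments": [{"grip": 0,"delta_pos": [0.001,0,0],"twist": 0},{"grip": 0,"delta_pos": [0.001,0,0],"twist": 0}]}}

```text
clock: 5.62
position: [0.6198, -0.0798, 0.0382]
ee_rot: [-0.0, -0.702, -0.001, 0.712]
contact_force: [-13.5, -1.2, 10.8]
width: 0.0002
```

The tray is home: TCP stopped at x 0.6198 (0.621 expected from the fitted pose) and the force rose from 7 to 13.5 N. I'll retreat and go round to the outer side of the door.

Request:
{"api": "step_arm", "payload": {"increments": [{"grip": 0,"delta_pos": [-0.003,0,0],"twist": 0},{"grip": 0,"delta_pos": [-0.004,0,0],"twist": 0},{"grip": 0,"delta_pos": [-0.01,0,0],"twist": 0},{"grip": 0,"delta_pos": [-0.03,0,0],"twist": 0},{"grip": 0,"delta_pos": [-0.03,0,0],"twist": 0},{"grip": 0,"delta_pos": [-0.03,0,0.01],"twist": 0},{"grip": 0,"delta_pos": [0,0,0.04],"twist": 0},{"grip": 0,"delta_pos": [0,0,0.04],"twist": 0},{"grip": 0,"delta_pos": [0,0,0.04],"twist": 0},{"grip": 0,"delta_pos": [0,0,0.03],"twist": 0}]}}

```text
clock: 6.45
position: [0.5206, -0.0804, 0.202]
ee_rot: [0.0, 0.709, -0.0, -0.706]
contact_force: [0.9, -0.1, 0.7]
width: 0.0
```

Request:
{"api": "step_arm", "payload": {"increments": [{"grip": 0,"delta_pos": [-0.007,0.015,0],"twist": 7},{"grip": 0,"delta_pos": [-0.007,0.015,0],"twist": 7},{"grip": 0,"delta_pos": [-0.007,0.015,0],"twist": 7},{"grip": 0,"delta_pos": [-0.007,0.015,0],"twist": 7},{"grip": 0,"delta_pos": [-0.007,0.015,0],"twist": 7},{"grip": 0,"delta_pos": [-0.007,0.015,0],"twist": 7},{"grip": 0,"delta_pos": [-0.007,0.015,0],"twist": 7},{"grip": 0,"delta_pos": [-0.007,0.015,0],"twist": 7},{"grip": 0,"delta_pos": [-0.007,0.015,0],"twist": 7},{"grip": 0,"delta_pos": [-0.007,0.015,0],"twist": 7}]}}

```text
clock: 7.28
position: [0.4495, 0.0705, 0.1986]
ee_rot: [0.407, 0.578, 0.407, -0.578]
contact_force: [-0.5, -0.4, 0.6]
width: 0.0
```

```bash
python3 - <<'E'
from h import *
i,K,R,t=cam('top'); c=i[110:290,205:325,::-1]
c=cv2.resize(cv2.convertScaleAbs(c,alpha=1.6),None,fx=3.3,fy=3.3,interpolation=cv2.INTER_CUBIC)
j,K,R,t=cam('scene'); s=cv2.resize(cv2.convertScaleAbs(j[120:260,160:360,::-1],alpha=1.6),(390,273),interpolation=cv2.INTER_CUBIC)
o=np.zeros((594,790,3),np.uint8); o[:c.shape[0],:c.shape[1]]=c; o[:273,400:]=s
cv2.imwrite('pics/crop3.png',o)
E
```

```text
(no output)
```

View pics/crop3.png

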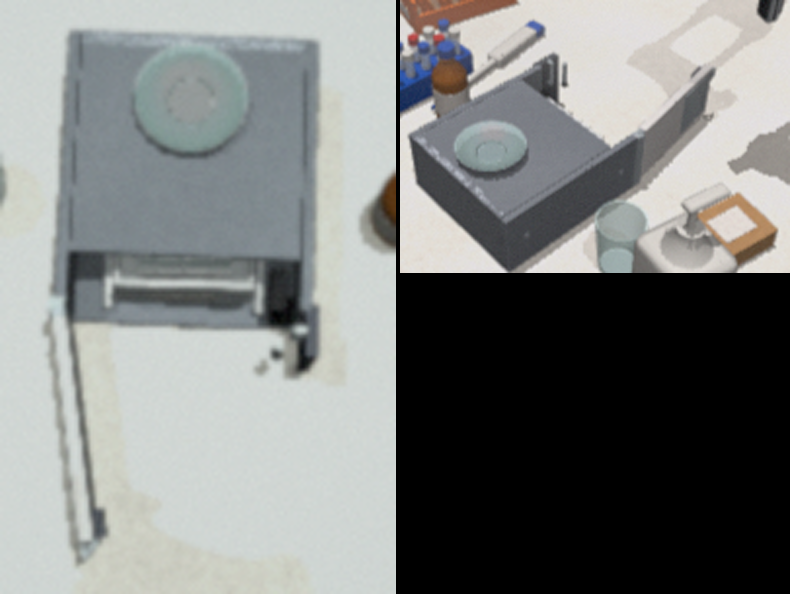

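Request:
{"api": "step_arm", "payload": {"increments": [{"grip": 0,"delta_pos": [0,0,-0.03],"twist": 6},{"grip": 0,"delta_pos": [0,0,-0.03],"twist": 6},{"grip": 0,"delta_pos": [0,0,-0.03],"twist": 6},{"grip": 0,"delta_pos": [0,0,-0.03],"twist": 6},{"grip": 0,"delta_pos": [0.005,0,-0.03],"twist": 6},{"grip": 0,"delta_pos": [0.005,-0.01,0],"twist": 0},{"grip": 0,"delta_pos": [0,-0.01,0],"twist": 0},{"grip": 0,"delta_pos": [0,-0.01,0],"twist": 0},{"grip": 0,"delta_pos": [0,0,0],"twist": 0}]}}

```text
clock: 8.13
position: [0.462, 0.0373, 0.0504]
ee_rot: [0.542, 0.456, 0.539, -0.455]
contact_force: [-0.5, -0.3, 0.1]
width: -0.0002
```

```bash
cat > w.py <<'E'
# waypoints: TCP for door angle a at radius r, offset o from panel midplane, in world; yaw in deg
from h import *
import sys
p=np.load('cab.npy')
def tcp(a,r=.145,o=.0195):
    q=np.array([-.118-r*np.sin(a)-o*np.cos(a),.095-r*np.cos(a)+o*np.sin(a)])
    c,s=np.cos(p[2]),np.sin(p[2]); return np.array([[c,-s],[s,c]])@q+p[:2]
if __name__=='__main__':
    A=np.array([1.4,1.3,1.2,1.1,1.0,.9,.8,.7,.6,.5,.4,.35,.3,.25,.2,.15,.1,.05,0,-.05])
    W=[tcp(a) for a in A]
    for k,a in enumerate(A): print(a,np.round(W[k],4),'d mm',np.round((W[k]-W[k-1])*1000,1) if k else '', 'yaw',round(90-np.degrees(a+0.0044),1))
E
python3 w.py
```

```text
1.4 [0.4583 0.01  ] d mm  yaw 9.5
1.3 [ 0.4595 -0.0045] d mm [  1.2 -14.6] yaw 15.3
1.2 [ 0.4622 -0.0189] d mm [  2.7 -14.4] yaw 21.0
1.1 [ 0.4662 -0.0329] d mm [  4.1 -14. ] yaw 26.7
1.0 [ 0.4717 -0.0465] d mm [  5.5 -13.6] yaw 32.5
0.9 [ 0.4785 -0.0595] d mm [  6.8 -13. ] yaw 38.2
0.8 [ 0.4865 -0.0717] d mm [  8.  -12.2] yaw 43.9
0.7 [ 0.4958 -0.083 ] d mm [  9.2 -11.3] yaw 49.6
0.6 [ 0.5061 -0.0934] d mm [ 10.3 -10.4] yaw 55.4
0.5 [ 0.5174 -0.1027] d mm [11.3 -9.3] yaw 61.1
0.4 [ 0.5295 -0.1108] d mm [12.2 -8.1] yaw 66.8
0.35 [ 0.5359 -0.1144] d mm [ 6.4 -3.6] yaw 69.7
0.3 [ 0.5425 -0.1177] d mm [ 6.5 -3.3] yaw 72.6
0.25 [ 0.5492 -0.1206] d mm [ 6.7 -2.9] yaw 75.4
0.2 [ 0.556  -0.1232] d mm [ 6.8 -2.6] yaw 78.3
0.15 [ 0.563  -0.1254] d mm [ 7.  -2.3] yaw 81.2
0.1 [ 0.57   -0.1273] d mm [ 7.1 -1.9] yaw 84.0
0.05 [ 0.5772 -0.1289] d mm [ 7.1 -1.5] yaw 86.9
0.0 [ 0.5844 -0.1301] d mm [ 7.2 -1.2] yaw 89.7
-0.05 [ 0.5917 -0.1309] d mm [ 7.3 -0.8] yaw 92.6
```

Request:
{"api": "step_arm", "payload": {"increments": [{"grip": 0,"delta_pos": [0,-0.006,0],"twist": 0},{"grip": 0,"delta_pos": [0,-0.006,0],"twist": 0},{"grip": 0,"delta_pos": [0,-0.004,0],"twist": 0},{"grip": 0,"delta_pos": [0,-0.004,0],"twist": 0},{"grip": 0,"delta_pos": [0,-0.004,0],"twist": 0},{"grip": 0,"delta_pos": [0,-0.004,0],"twist": 0},{"grip": 0,"delta_pos": [0,-0.004,0],"twist": 1},{"grip": 0,"delta_pos": [0,-0.004,0],"twist": 2},{"grip": 0,"delta_pos": [0,-0.004,0],"twist": 2},{"grip": 0,"delta_pos": [0,-0.004,0],"twist": 2}]}}

```text
clock: 8.97
position: [0.4601, -0.0044, 0.0486]
ee_rot: [0.569, 0.42, 0.569, -0.42]
contact_force: [1.5, -1.0, -0.4]
width: -0.0002
```

Request:
{"api": "step_arm", "payload": {"increments": [{"grip": 0,"delta_pos": [0.001,-0.007,0],"twist": 2.8},{"grip": 0,"delta_pos": [0.0015,-0.007,0],"twist": 2.8},{"grip": 0,"delta_pos": [0.002,-0.007,0],"twist": 2.8},{"grip": 0,"delta_pos": [0.002,-0.007,0],"twist": 2.8},{"grip": 0,"delta_pos": [0.0027,-0.007,0],"twist": 2.8},{"grip": 0,"delta_pos": [0.0028,-0.0066,0],"twist": 2.8}]}}

```text
clock: 9.47
position: [0.4721, -0.0461, 0.0485]
ee_rot: [0.624, 0.332, 0.624, -0.332]
contact_force: [-0.1, 0.1, 0.4]
width: -0.0003
```

```bash
cat > snap.py <<'E'
from h import *
import sys
i,K,R,t=cam('top'); c=i[110:290,205:325,::-1]
c=cv2.resize(cv2.convertScaleAbs(c,alpha=1.6),None,fx=3.3,fy=3.3,interpolation=cv2.INTER_CUBIC)
j,K,R,t=cam('scene'); s=cv2.resize(cv2.convertScaleAbs(j[100:260,160:360,::-1],alpha=1.6),(390,312),interpolation=cv2.INTER_CUBIC)
o=np.zeros((594,790,3),np.uint8); o[:c.shape[0],:c.shape[1]]=c; o[:312,400:]=s
cv2.imwrite(f'pics/{sys.argv[1]}.png',o)
E
python3 snap.py crop4
```

```text
(no output)
```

View pics/crop4.png

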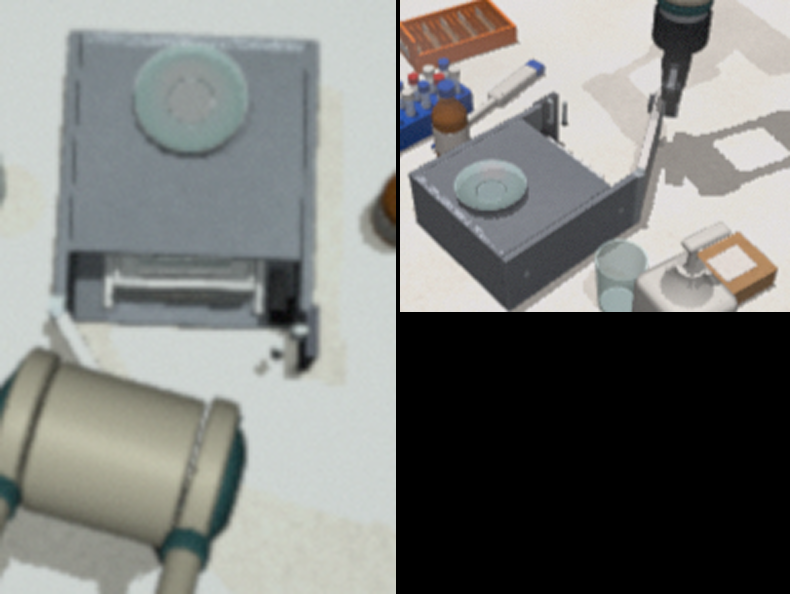

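The door is following the fingers (top crop (75,335); free edge at the fingers in the scene crop), at about 1.0 rad. I carry on along the arc.

Request:
{"api": "step_arm", "payload": {"increments": [{"grip": 0,"delta_pos": [0.0034,-0.0065,0],"twist": 2.8},{"grip": 0,"delta_pos": [0.0034,-0.0065,0],"twist": 2.8},{"grip": 0,"delta_pos": [0.004,-0.0061,0],"twist": 2.8},{"grip": 0,"delta_pos": [0.004,-0.0061,0],"twist": 2.8},{"grip": 0,"delta_pos": [0.0046,-0.0057,0],"twist": 2.8},{"grip": 0,"delta_pos": [0.0046,-0.0057,0],"twist": 2.8},{"grip": 0,"delta_pos": [0.0052,-0.0052,0],"twist": 2.8},{"grip": 0,"delta_pos": [0.0052,-0.0052,0],"twist": 2.8},{"grip": 0,"delta_pos": [0.0056,-0.0046,0],"twist": 2.8},{"grip": 0,"delta_pos": [0.0056,-0.0046,0],"twist": 2.8}]}}

```text
clock: 10.4
position: [0.5173, -0.1017, 0.0484]
ee_rot: [0.685, 0.172, 0.686, -0.172]
contact_force: [-0.1, 1.0, -0.3]
width: -0.0002
```

Request:
{"api": "step_arm", "payload": {"increments": [{"grip": 0,"delta_pos": [0.006,-0.004,0],"twist": 2.8},{"grip": 0,"delta_pos": [0.006,-0.004,0],"twist": 2.8},{"grip": 0,"delta_pos": [0.0032,-0.0018,0],"twist": 1.4},{"grip": 0,"delta_pos": [0.0032,-0.0018,0],"twist": 1.4},{"grip": 0,"delta_pos": [0.0033,-0.0016,0],"twist": 1.4},{"grip": 0,"delta_pos": [0.0033,-0.0016,0],"twist": 1.4},{"grip": 0,"delta_pos": [0.0033,-0.0015,0],"twist": 1.4},{"grip": 0,"delta_pos": [0.0033,-0.0015,0],"twist": 1.4}]}}

```text
clock: 11.07
position: [0.5489, -0.1193, 0.0484]
ee_rot: [0.701, 0.088, 0.702, -0.087]
contact_force: [0.3, -0.2, -0.4]
width: 0.0002
```

Request:
{"api": "step_arm", "payload": {"increments": [{"grip": 0,"delta_pos": [0.0022,-0.0008,0],"twist": 0.9},{"grip": 0,"delta_pos": [0.0022,-0.0008,0],"twist": 0.9},{"grip": 0,"delta_pos": [0.0022,-0.0008,0],"twist": 0.9},{"grip": 0,"delta_pos": [0.0022,-0.0008,0],"twist": 0.9}]}}

```text
clock: 11.4
position: [0.558, -0.1228, 0.0485]
ee_rot: [0.704, 0.065, 0.704, -0.065]
contact_force: [-0.0, 0.2, -0.7]
width: -0.0003
```

Request:
{"api": "step_arm", "payload": {"increments": [{"grip": 0,"delta_pos": [0.0015,-0.0005,0],"twist": 0.6},{"grip": 0,"delta_pos": [0.0015,-0.0005,0],"twist": 0.6},{"grip": 0,"delta_pos": [0.0015,-0.0005,0],"twist": 0.6}]}}

```text
clock: 11.65
position: [0.5618, -0.1242, 0.0486]
ee_rot: [0.704, 0.054, 0.706, -0.054]
contact_force: [-2.1, 0.6, 2.0]
width: 0.0001
```

Request:
{"api": "step_arm", "payload": {"increments": [{"grip": 0,"delta_pos": [0.001,-0.0003,0],"twist": 0.4},{"grip": 0,"delta_pos": [0.001,-0.0003,0],"twist": 0.4},{"grip": 0,"delta_pos": [0.001,-0.0003,0],"twist": 0.4}]}}

```text
clock: 11.9
position: [0.5651, -0.1252, 0.0486]
ee_rot: [0.705, 0.047, 0.706, -0.046]
contact_force: [-2.5, 0.9, 0.8]
width: -0.0
```

Request:
{"api": "step_arm", "payload": {"increments": [{"grip": 0,"delta_pos": [0.001,-0.0003,0],"twist": 0.4},{"grip": 0,"delta_pos": [0.001,-0.0003,0],"twist": 0.4}]}}

```text
clock: 12.07
position: [0.5673, -0.1257, 0.0486]
ee_rot: [0.706, 0.042, 0.706, -0.041]
contact_force: [-1.4, 1.5, 2.6]
width: -0.0002
```

Request:
{"api": "step_arm", "payload": {"increments": [{"grip": 0,"delta_pos": [0.001,-0.0003,0],"twist": 0.4},{"grip": 0,"delta_pos": [0.001,-0.0003,0],"twist": 0.4}]}}

```text
clock: 12.23
position: [0.5694, -0.1263, 0.0486]
ee_rot: [0.706, 0.037, 0.706, -0.037]
contact_force: [-3.4, 1.8, 1.7]
width: -0.0003
```

Request:
{"api": "step_arm", "payload": {"increments": [{"grip": 0,"delta_pos": [0.001,-0.0002,0],"twist": 0.4},{"grip": 0,"delta_pos": [0.001,-0.0003,0],"twist": 0.4}]}}

```text
clock: 12.4
position: [0.5714, -0.1269, 0.0485]
ee_rot: [0.706, 0.032, 0.707, -0.032]
contact_force: [-2.2, 2.9, 2.3]
width: 0.0003
```

Request:
{"api": "step_arm", "payload": {"increments": [{"grip": 0,"delta_pos": [0.001,-0.0002,0],"twist": 0.4},{"grip": 0,"delta_pos": [0.001,-0.0003,0],"twist": 0.4}]}}

```text
clock: 12.57
position: [0.5734, -0.1274, 0.0485]
ee_rot: [0.706, 0.027, 0.707, -0.027]
contact_force: [-3.2, 3.1, 1.1]
width: -0.0
```

Request:
{"api": "step_arm", "payload": {"increments": [{"grip": 0,"delta_pos": [0.001,-0.0002,0],"twist": 0.4},{"grip": 0,"delta_pos": [0.001,-0.0002,0],"twist": 0.4}]}}

```text
clock: 12.73
position: [0.5753, -0.1278, 0.0485]
ee_rot: [0.706, 0.022, 0.707, -0.022]
contact_force: [-4.2, 2.7, 2.4]
width: 0.0007
```

Request:
{"api": "step_arm", "payload": {"increments": [{"grip": 0,"delta_pos": [0.001,-0.0002,0],"twist": 0.4},{"grip": 0,"delta_pos": [0.001,-0.0002,0],"twist": 0.4}]}}

```text
clock: 12.9
position: [0.5755, -0.128, 0.0485]
ee_rot: [0.705, 0.017, 0.708, -0.017]
contact_force: [-8.2, 3.9, 4.9]
width: 0.0003
```

Request:
{"api": "step_arm", "payload": {"increments": [{"grip": 0,"delta_pos": [0.001,-0.0002,0],"twist": 0.4}]}}

```text
clock: 12.98
position: [0.5761, -0.1282, 0.0485]
ee_rot: [0.705, 0.015, 0.709, -0.014]
contact_force: [-7.5, 2.7, 4.9]
width: -0.0002
```

Request:
{"api": "step_arm", "payload": {"increments": [{"grip": 0,"delta_pos": [0.001,-0.0002,0],"twist": 0.4}]}}

```text
clock: 13.07
position: [0.5769, -0.1283, 0.0485]
ee_rot: [0.705, 0.012, 0.709, -0.012]
contact_force: [-8.9, 3.6, 5.9]
width: -0.0
```

Request:
{"api": "step_arm", "payload": {"increments": [{"grip": 0,"delta_pos": [0.001,-0.0002,0],"twist": 0.4}]}}

```text
clock: 13.15
position: [0.5776, -0.1285, 0.0485]
ee_rot: [0.705, 0.01, 0.709, -0.009]
contact_force: [-8.8, 3.8, 5.9]
width: -0.0002
```

Request:
{"api": "step_arm", "payload": {"increments": [{"grip": 0,"delta_pos": [0.001,-0.0002,0],"twist": 0.4}]}}

```text
clock: 13.23
position: [0.5783, -0.1287, 0.0485]
ee_rot: [0.705, 0.007, 0.709, -0.007]
contact_force: [-9.6, 3.1, 6.4]
width: -0.0001
```

Request:
{"api": "step_arm", "payload": {"increments": [{"grip": 0,"delta_pos": [0.001,-0.0002,0],"twist": 0.4}]}}

```text
clock: 13.32
position: [0.579, -0.1288, 0.0485]
ee_rot: [0.705, 0.005, 0.71, -0.004]
contact_force: [-10.0, 4.1, 7.1]
width: 0.0001
```

Request:
{"api": "step_arm", "payload": {"increments": [{"grip": 0,"delta_pos": [0.001,-0.0001,0],"twist": 0.3}]}}

```text
clock: 13.4
position: [0.5798, -0.1289, 0.0485]
ee_rot: [0.704, 0.003, 0.71, -0.002]
contact_force: [-9.9, 3.2, 7.6]
width: -0.0002
```

Request:
{"api": "step_arm", "payload": {"increments": [{"grip": 0,"delta_pos": [0.001,-0.0001,0],"twist": 0.3}]}}

```text
clock: 13.48
position: [0.5807, -0.1291, 0.0485]
ee_rot: [0.704, 0.001, 0.71, -0.0]
contact_force: [-9.0, 2.5, 5.5]
width: -0.0001
```

Request:
{"api": "step_arm", "payload": {"increments": [{"grip": 0,"delta_pos": [0.001,-0.0001,0],"twist": 0.3}]}}

```text
clock: 13.57
position: [0.5833, -0.1293, 0.0485]
ee_rot: [0.706, -0.001, 0.709, 0.001]
contact_force: [-4.4, 3.0, 2.4]
width: 0.0001
```

Request:
{"api": "step_arm", "payload": {"increments": [{"grip": 0,"delta_pos": [0.001,-0.0001,0],"twist": 0.3}]}}

```text
clock: 13.65
position: [0.5853, -0.1295, 0.0485]
ee_rot: [0.706, -0.002, 0.708, 0.003]
contact_force: [-2.5, 2.5, 1.1]
width: 0.0001
```

Request:
{"api": "step_arm", "payload": {"increments": [{"grip": 0,"delta_pos": [0.001,-0.0001,0],"twist": 0.3}]}}

```text
clock: 13.73
position: [0.5875, -0.1301, 0.0485]
ee_rot: [0.707, -0.005, 0.707, 0.005]
contact_force: [-3.5, 2.8, 2.3]
width: -0.0001
```

Request:
{"api": "step_arm", "payload": {"increments": [{"grip": 0,"delta_pos": [0.001,-0.0001,0],"twist": 0}]}}

```text
clock: 13.82
position: [0.5881, -0.1302, 0.0485]
ee_rot: [0.707, -0.005, 0.708, 0.005]
contact_force: [-4.6, 1.9, 1.8]
width: 0.0001
```

Request:
{"api": "step_arm", "payload": {"increments": [{"grip": 0,"delta_pos": [0.001,-0.0001,0],"twist": 0}]}}

```text
clock: 13.9
position: [0.589, -0.1302, 0.0485]
ee_rot: [0.707, -0.004, 0.708, 0.004]
contact_force: [-4.0, 1.9, 1.6]
width: 0.0003
```

Request:
{"api": "step_arm", "payload": {"increments": [{"grip": 0,"delta_pos": [0.001,-0.0001,0],"twist": 0}]}}

```text
clock: 13.98
position: [0.5892, -0.1302, 0.0485]
ee_rot: [0.706, -0.004, 0.708, 0.005]
contact_force: [-7.4, 2.3, 4.1]
width: 0.0
```

Request:
{"api": "step_arm", "payload": {"increments": [{"grip": 0,"delta_pos": [0.001,-0.0001,0],"twist": 0}]}}

```text
clock: 14.07
position: [0.5892, -0.1302, 0.0485]
ee_rot: [0.705, -0.004, 0.709, 0.005]
contact_force: [-9.7, 2.8, 6.3]
width: 0.0
```

Request:
{"api": "step_arm", "payload": {"increments": [{"grip": 0,"delta_pos": [0.001,0,0],"twist": 0},{"grip": 0,"delta_pos": [0,0,0],"twist": 0}]}}

```text
clock: 14.23
position: [0.5891, -0.1302, 0.0485]
ee_rot: [0.705, -0.004, 0.71, 0.005]
contact_force: [-10.0, 1.3, 6.7]
width: 0.0003
```

Request:
{"api": "step_arm", "payload": {"increments": [{"grip": 0,"delta_pos": [-0.002,0,0],"twist": 0},{"grip": 0,"delta_pos": [-0.002,0,0],"twist": 0},{"grip": 0,"delta_pos": [-0.002,0,0],"twist": 0},{"grip": 0,"delta_pos": [-0.002,0,0],"twist": 0},{"grip": 0,"delta_pos": [-0.002,0,0],"twist": 0}]}}

```text
clock: 14.65
position: [0.5845, -0.1315, 0.0491]
ee_rot: [0.709, -0.005, 0.706, 0.004]
contact_force: [0.4, 0.0, -0.1]
width: -0.0003
```

Request:
{"api": "step_arm", "payload": {"increments": [{"grip": 0,"delta_pos": [-0.005,0,0],"twist": 0},{"grip": 0,"delta_pos": [-0.01,0,0],"twist": 0},{"grip": 0,"delta_pos": [-0.02,0,0],"twist": 0},{"grip": 0,"delta_pos": [-0.03,0,0],"twist": 0},{"grip": 0,"delta_pos": [-0.03,0,0],"twist": 0},{"grip": 0,"delta_pos": [-0.02,0,0.03],"twist": 0},{"grip": 0,"delta_pos": [-0.02,0,0.03],"twist": 0},{"grip": 0,"delta_pos": [-0.02,0,0.03],"twist": 0},{"grip": 0,"delta_pos": [-0.02,0,0.03],"twist": 0},{"grip": 0,"delta_pos": [0,0,0.03],"twist": 0}]}}

```text
clock: 15.48
position: [0.4026, -0.1294, 0.1997]
ee_rot: [0.706, -0.004, 0.708, 0.004]
contact_force: [0.1, 1.3, -0.8]
width: 0.0004
```

```bash
python3 snap.py crop5
```

```text
(no output)
```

View pics/crop5.png

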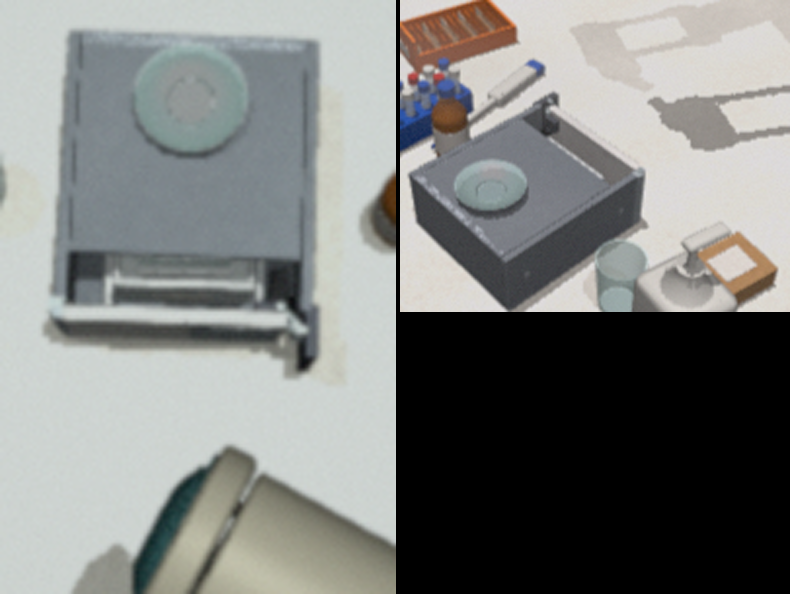

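The door is shut by itself (crop (55,311)–(290,318)), parallel to the cabinet front, and the dish is unmoved. I'll make a numeric check, then hand in.

```bash
python3 - <<'E'
exec(open('a.py').read().split("for n,u,z")[0])
c,s=np.cos(p[2]),np.sin(p[2]);Q=np.array([[c,s],[-s,c]])
for n,u,z in(('trayfront',(183,289),.072),('dL',(58,312),.097),('dR',(285,318),.097)): print(n,Q@(f(u,z)[:2]-p[:2])*1000)
i=cam('top')[0]; a0=d['i']
m=(cv2.absdiff(cv2.GaussianBlur(i,(5,5),0),cv2.GaussianBlur(a0,(5,5),0)).max(2)>30).astype(np.uint8)
n,_,st,ce=cv2.connectedComponentsWithStats(m)
print([(st[k].tolist()) for k in range(1,n) if st[k,4]>12])
E
```

```text
[0.83209909 0.01782307 0.095     ] [ 0.82971561 -0.17977298  0.095     ] [0.61344923 0.02193292 0.095     ] [ 0.6131613  -0.18275611  0.095     ]
cab [ 0.7221063  -0.08069327 -0.00443893] [ 0.45002566  0.99439289  1.94572386 -1.40759117 -0.89794834 -2.13889865
 -1.49780118  2.55209693]
trayfront [-91.22985493   2.26479387]
dL [-117.06596847   96.97692867]
dR [-115.92089989  -76.47312681]
[[239, 197, 44, 7, 207], [281, 201, 15, 9, 85], [224, 202, 16, 5, 54], [221, 206, 70, 10, 427], [226, 215, 12, 61, 214], [247, 218, 21, 3, 47], [236, 220, 50, 9, 280], [195, 244, 154, 140, 7649], [164, 351, 96, 33, 1680], [313, 350, 132, 34, 1915], [200, 370, 7, 4, 20], [496, 372, 16, 12, 162], [187, 376, 11, 8, 59], [206, 376, 5, 5, 17]]
```

```bash
python3 -c "
from rig import manip
print(manip.get_state()['contact_force'],manip.get_state()['clock']); print(manip.sign_off())"
```

```text
[ 0.2539451   0.34390043 -0.28349752] 15.6333
the job is handed in; nothing more can be done
None
```

The tray is fully home, the door is latched shut, and the job was handed in at 15.6 s with the robot touching nothing.

- **Tray:** I pushed it with closed fingers until it stopped against the back wall. The highest wrist reading was about 17 N. The last picture puts its front at x ≈ -91 mm, against -90 mm nominal, within image accuracy.
- **Door:** I guided it along its arc and pressed it slowly on the push plate. The force along the push rose to about 10 N and dropped to 2.5 N as the tongue crossed the strike. It then climbed back to about 10 N (12 N in all) on the stop pad.
- **Latch:** After I backed off, the door stayed shut on its own, at about 0.01 rad from nominal in the picture. If it had not caught, it would have sprung back to 0.12 rad or more.
- **Everything else:** Comparing the first and last top pictures, changes show only at the tray, the door and the arm with its shadow. No bystander moved.

No check failed. Two limits: forces were read only at the end of each move, so a brief peak in between would not show. I judged the snap from the force trace and the door staying shut, not by seeing the latch itself.

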